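# Dock the blue-capped flask under the stirrer's neck fork

## Robot

A 6-joint arm with a two-finger parallel gripper is mounted at the origin on the work surface. World frame = base frame: x ahead of the robot, y to its left, z up, the work surface at z = 0. Lengths are in m, angles in degrees, forces in N, time in s.
With the tool pointing down it reaches from about 0.4 to 0.825 m from the base axis. Payload 7 kg.
Tool frame: the origin (TCP) lies between the finger pads; the fingertips stand ctrl.tip_extent ahead of it and the grasp point (between the pads) lies 2 mm behind it (ctrl.tip_extent is the distance from the TCP to the fingertips, in m); z points along the fingers, y is the direction in which the jaws open and shut (so a half turn about z gives the same grasp; the last joint's range is limited). The gripper opens to 88 mm and grips with 3 to 60 N. Pads are 19 mm wide; open, the fingers measure 130 mm over their backs; the gripper's body (78 mm by 193 mm) begins 47 mm behind the grasp point.
Start: joints at [-57.634, 20.546, 0.682, 0, -70.136, -16.507], TCP at [0.184, -0.649, 0.244] pointing down, gripper open.
Joint ranges: [-176.03, 176.03], [-82.01, 121.73], [-58.28, 71.71], [-173.87, 95.51], [-174.79, -0.11], [-173.66, 173.66]. Speed limits (degrees/s): [136.94, 136.94, 172.46, 180, 180, 180].

## Interface

Orientations are given as [roll, pitch, yaw] about the fixed x, y, z axes, in that order (R = Rz(yaw) Ry(pitch) Rx(roll)).
In Python, from plant import ctrl gives the robot as it stands.
- The arm moves only by the shell command python3 -m handwheel 'ROWS' [OPENING]. ROWS is JSON, a list of rows, each a list of 6 numbers: the shift along the tool's x, y, z in m, then the turn, a rotation vector about the tool's x, y, z in rad. In form: [[dx, dy, dz, ax, ay, az], ...]. A call has 1 to 8 rows; each row is the pose to reach, as a shift and turn from the pose commanded when the call began, along the tool's axes at that moment; what a row does not reach only later rows make up. A row lasts 1/8 s, in which the tool goes at most 62.5 mm and 10.7 degrees, less where a joint would pass 70% of its speed; a pose out of reach is approached as far as the arm can. A call with a gripper value outside its range is refused whole. OPENING is the closure, from -1 (fully open) to 1 (shut), so that 0 is half open, set as the call begins (- or left out, the last holds). The fingers move at their own pace and stop on an object; the grip force is fixed at half the most. Time passes only in rows, so rows that repeat a pose let the fingers close. It gives the time, the measured TCP pose, the force and the opening at its end, in the units of the state.
- ctrl.get_obs(): the state, without advancing time (a new reading comes with each control period).
- ctrl.snapshot(name): name is "scene" or "top" or "wrist"; returns a dict with "img" (384x512x3 uint8, blue, green, red), "fx", "fy", "cx", "cy" (pixels), "R" (3x3) and "t" (3): a world point X has camera coordinates R X + t. Camera axes: x right, y down, z forward; pixel columns grow to the right and rows downward; lengths in m; the calibration is good to about 2 mm. A picture is of the moment at which its call begins. There is no depth.
- ctrl.close_job(): hands the job in, once; it reports no verdict.
The state is a dict: "clock": time; "joint_pos": joint angles; "qvel": joint speeds; "tau": joint torques, N m; "tool_pos": TCP position; "orientation": TCP orientation; "force": force on the tool from outside, world axes, zero at the start; "moment": the same for the moment, N m; "opening": finger opening in m.
Only numpy, scipy, OpenCV 4.12 (cv2) and the standard library are available. Lean on these libraries where they do the work, as an engineer would, in place of code of your own. Each camera call takes 0.05 s, during which the arm holds its last target.

## Task

Take the flask with the blue cap and stand it on the slim stirrer plate with its neck in the fork: bring it in from the fork's open end, flask body under the prongs, and slide it in until the neck is at the back of the slot. Leave it standing there upright and let go; leave the red-capped and yellow-capped flasks standing where they are.

Things in the scene. Friction and masses are not known exactly. Their poses are not given: they have to be found in the camera images.
- flask_blue: Clear conical flask with a blue cap, 165 mm tall, 0.11 to 0.22 kg, loose on the bench. Origin: centre of its underside, z up its axis; round, so yaw is free. Base 78 mm in diameter, narrowing from 10 mm height to the straight neck, 26 mm in diameter at 75 to 120 mm height; firmly fixed cap 40 mm in diameter at 120 to 165 mm, by which to grip it.
- fork_seat (a point): Where the flask's origin belongs: on the fixed stirrer's white plate, 20 mm over the bench (160 x 150 mm, front edge 62 mm before this point). x: level along the slot from open end to back; z up. Blue fork 85 to 97 mm above the plate, slot 48 mm wide, prongs 14 mm; they end 50 mm before, slot's back is 21 mm past this point (neck touching it: 8 mm past); post 72 mm past, no taller.
- flask_red: Bystander: the same kind and size of flask with a red cap, standing loose on the bench; origin at the centre of its underside.
- flask_yellow: Bystander: the same kind and size of flask with a yellow cap, standing loose on the bench; origin at the centre of its underside.
There are look-alikes about, which are no part of the job. Leave any green or orange look-alike of the flask_blue alone.

How it is judged:
By the outcome, as a careful person would: the job done as asked, in the order asked, and still so for the second after the job is handed in, with the robot touching nothing.
It also fails if it takes over 45 s, if anything falls off the work surface, if the arm or the gripper's body presses on something with over 40 N, if the wrist force passes 120 N, or if a joint passes its speed limit or range.

## Working session

There is one attempt and no reset: what is moved stays moved. The work goes in short steps, Python scripts to look and compute and a shell command to move; the robot and the scene stay as the last step left them, time stands still between calls to the robot, and variables do not carry over. Pictures are saved under pics/ and viewed, and the job is handed in when it is done.

```bash
ls; mkdir -p pics
python3 - <<'E'
from plant import ctrl
import cv2
print(ctrl.tip_extent, ctrl.get_obs())
for n in("scene","top","wrist"):
    s=ctrl.snapshot(n); cv2.imwrite(f"pics/{n}0.png",s["img"]); print(n,s["fx"],s["fy"],s["cx"],s["cy"],s["R"],s["t"])
E
```

```text
pics
0.017 {'clock': 0.0, 'joint_pos': array([-5.76327679e+01,  2.05906274e+01,  6.33320724e-01, -2.06043531e-02,
       -7.01366329e+01, -1.65088267e+01]), 'qvel': array([ 0.02838944,  0.04481856, -0.00435355, -0.00954765, -0.14249754,
        0.00243973]), 'tau': array([-3.73591929e-04, -5.82723820e+01,  2.93048304e+01,  6.99739963e+00,
        6.84063751e-03, -1.61254188e-04]), 'tool_pos': array([ 0.18431979, -0.6488553 ,  0.24262683]), 'orientation': array([ 1.79904428e+02, -8.12586550e-03, -1.64148605e+02]), 'force': array([0.38356982, 0.02592439, 0.83316573]), 'moment': array([-0.03269325,  0.03211893, -0.01714472]), 'opening': 0.08770025900016473}
scene 480.03111065701836 480.03111065701836 260.68191045666316 192.38333666105245 [[-0.66937703  0.74291792 -0.00271228]
 [ 0.57688373  0.51747109 -0.63200383]
 [-0.46812345 -0.42461351 -0.77496052]] [ 0.37223777 -0.21547452  1.20290626]
top 460.18729726246136 460.18729726246136 259.40703686067087 187.48816265734598 [[-0.00105216 -0.99962785 -0.02725897]
 [-0.98723725  0.00537942 -0.15916554]
 [ 0.15925295  0.0267436  -0.98687551]] [-0.05872972  0.52645397  1.04248778]
wrist 307.153144954874 307.153144954874 253.06433444278605 187.98878636632892 [[-0.27336974  0.96190839  0.00110806]
 [ 0.93309306  0.26490037  0.24323885]
 [ 0.23367997  0.06752806 -0.96996579]] [ 0.674762   -0.02912494  0.39012756]
```

View pics/scene0.png

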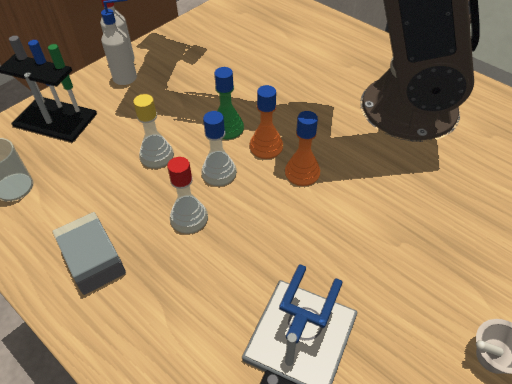

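View pics/top0.png

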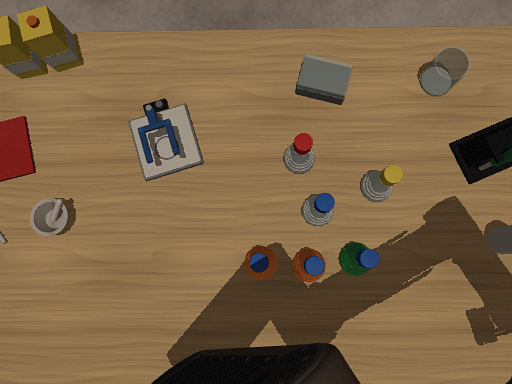

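View pics/wrist0.png

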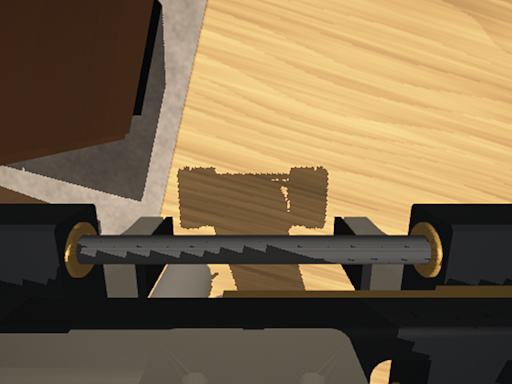

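The clear blue-capped flask is at about (324,203) in the top view and (214,125) in the scene view. The other blue caps sit on orange and green bodies. The stirrer is at (166,142) in the top view, with the fork's open end facing the robot (down in the image). Next I measure both.

```bash
cat > h.py <<'E'
import numpy as np, cv2
from plant import ctrl
def ray(s,uv):
    R=np.array(s["R"]);t=np.array(s["t"]).ravel()
    d=np.array([(uv[0]-s["cx"])/s["fx"],(uv[1]-s["cy"])/s["fy"],1.])
    return -R.T@t, R.T@d
def onz(s,uv,z):
    o,d=ray(s,uv); return o+d*(z-o[2])/d[2]
def tri(s1,u1,s2,u2):
    o1,d1=ray(s1,u1);o2,d2=ray(s2,u2)
    k=np.linalg.lstsq(np.c_[d1,-d2],o2-o1,rcond=None)[0]
    a=o1+k[0]*d1;b=o2+k[1]*d2
    return (a+b)/2,np.linalg.norm(a-b)
def proj(s,X):
    p=np.array(s["R"])@np.array(X)+np.array(s["t"]).ravel()
    return np.array([s["fx"]*p[0]/p[2]+s["cx"],s["fy"]*p[1]/p[2]+s["cy"]])
def blobs(img,kind,amin=25):
    h=cv2.cvtColor(img,cv2.COLOR_BGR2HSV)
    lo,hi={"blue":((100,120,40),(128,255,255)),"red":((172,120,60),(180,255,255)),"red2":((0,180,60),(4,255,255)),"yel":((22,140,80),(32,255,255)),"white":((0,0,150),(180,40,255))}[kind]
    m=cv2.inRange(h,np.array(lo),np.array(hi))
    n,l,st,c=cv2.connectedComponentsWithStats(m)
    return [(st[i],c[i],(l==i).astype(np.uint8)) for i in range(1,n) if st[i][4]>=amin]
E
python3 - <<'E'
from h import *
np.set_printoptions(precision=4,suppress=True)
T=ctrl.snapshot("top");S=ctrl.snapshot("scene")
for n,s in(("top",T),("scene",S)):
  for k in("blue","red","red2","yel","white"):
    for st,c,m in blobs(s["img"],k): print(n,k,st,c)
t=cv2.resize(T["img"][85:225,110:410],None,fx=2.6,fy=2.6,interpolation=cv2.INTER_NEAREST);cv2.imwrite("pics/t1.png",t)
t=cv2.resize(S["img"][250:384,230:380],None,fx=4.4,fy=4.4,interpolation=cv2.INTER_NEAREST);cv2.imwrite("pics/s1.png",t)
E
```

```text
top blue [138 107  41  56 653] [155.9602 133.1103]
top blue [314 193  20  20 310] [323.7935 202.6258]
top blue [357 249  22  19 347] [367.5965 258.1009]
top blue [250 253  19  19 283] [258.7314 262.1661]
top blue [304 256  20  20 306] [313.7974 265.2876]
top red2 [   0  116   34   65 1708] [ 14.2453 148.9221]
top red2 [294 133  19  22 301] [302.6844 142.7841]
top yel [  17    6   52   52 1325] [39.8694 32.9683]
top yel [  0  15  31  50 677] [ 8.4151 44.8419]
top yel [ 54  59  29  13 128] [68.1641 65.6797]
top yel [ 17  69  30  10 124] [31.4516 73.9274]
top yel [383 165  20  21 308] [392.2922 174.5227]
top white [ 131  105   69   73 1530] [170.215  142.8699]
top white [157 138  16  20 220] [164.1091 148.1136]
scene blue [101   0  26  24 212] [108.7877  12.3632]
scene blue [ 28  40  18  25 241] [36.5602 51.805 ]
scene blue [215  67  18  26 397] [223.738   79.4005]
scene blue [258  85  18  27 423] [266.4066  98.    ]
scene blue [203 111  21  28 478] [213.8452 124.1925]
scene blue [297 111  21  28 474] [306.6941 124.3207]
scene blue [ 280  265   62   78 1319] [306.8302 304.9613]
scene re
[... 538 characters left out ...]
 [187 195  19  32 124] [197.4274 211.7903]
scene white [171 197  12  23  38] [174.3158 207.2368]
scene white [ 56 218  52  21 132] [ 86.9242 227.5985]
scene white [104 239  11  14  31] [109.7419 244.1935]
scene white [ 245  281   44   93 1798] [269.49   333.7814]
scene white [294 288  32  26 450] [309.3356 300.0044]
scene white [  0 294  24  46 434] [  7.9309 318.182 ]
scene white [ 286  303   69   81 2281] [324.6352 349.9391]
scene white [476 319  36  54 899] [495.6463 347.2069]
scene white [301 322  18  16 193] [309.3316 330.3212]
scene white [288 333   8   9  60] [291.5833 337.1167]
scene white [299 339  15   7  57] [307.3333 341.5614]
scene white [  0 341  34  43 593] [ 11.3457 368.6206]
```

View pics/t1.png

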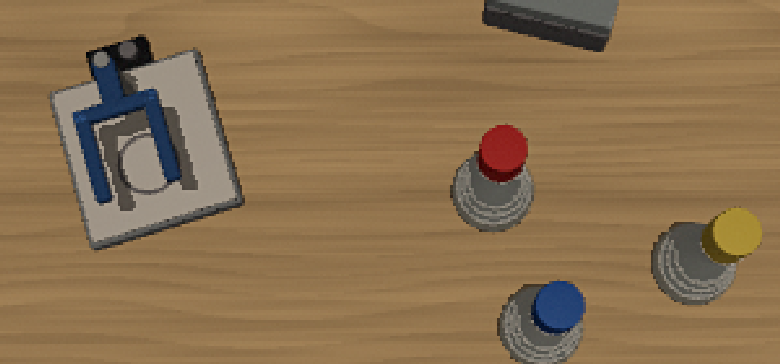

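View pics/s1.png

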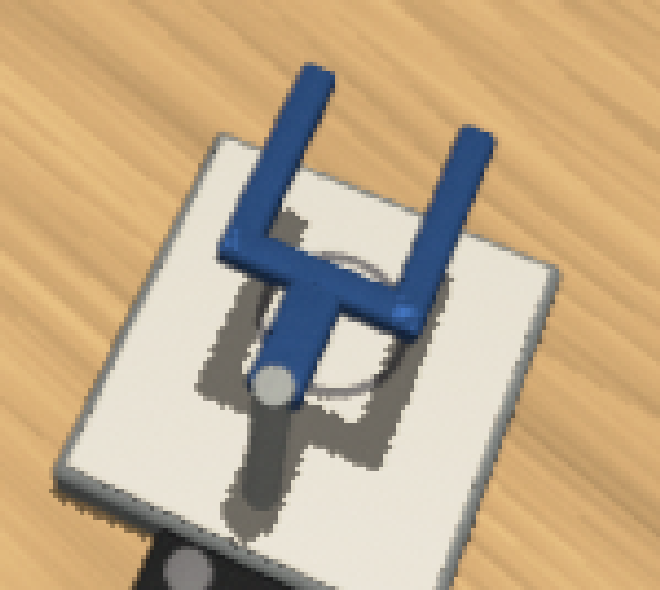

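Run:
```python
from h import *
np.set_printoptions(precision=4,suppress=True)
T=ctrl.snapshot("top");S=ctrl.snapshot("scene")
for name,a,b in(("blue",(323.79,202.63),(213.85,124.19)),("red",(302.7,142.8),(179.4,170.9)),("yel",(392.3,174.5),(144.5,106.9))):
    print(name,tri(T,a,S,b),onz(T,a,.155),onz(S,b,.145))
    for s in(T,S):
        pass
# plate
tc=lambda p:(np.array(p)+.5)/2.6+[110,85]-.5
sc=lambda p:(np.array(p)+.5)/4.4+[230,250]-.5
P=[onz(T,tc(p),.02)[:2] for p in((52,93),(197,50),(243,202),(93,248))]
print("plate top",P,[np.linalg.norm(P[i]-P[(i+1)%4]) for i in range(4)])
Q=[onz(S,sc(p),.02)[:2] for p in((221,135),(557,270),(60,468))]
print("plate scene",Q,np.linalg.norm(Q[0]-Q[1]),np.linalg.norm(Q[0]-Q[2]))
# fork outline: fit outer edges from blue mask
for s,n in((T,"top"),(S,"scene")):
    b=[x for x in blobs(s["img"],"blue") if x[0][4]>600][0]
    c=max(cv2.findContours(b[2],cv2.RETR_EXTERNAL,cv2.CHAIN_APPROX_NONE)[0],key=len)[:,0]
    W=np.array([onz(s,p,.117)[:2] for p in c])
    ap=cv2.approxPolyDP(c[:,None],1.8,True)[:,0]
    print(n,[(tuple(p),onz(s,p,.117)[:2].round(4).tolist()) for p in ap])
```

```text
blue (array([ 0.4758, -0.1982,  0.1452]), np.float64(0.001998151212094857)) [ 0.4752 -0.1978  0.155 ] [ 0.4751 -0.1975  0.145 ]
red (array([ 0.6053, -0.1556,  0.1462]), np.float64(0.0025759563108561406)) [ 0.604 -0.156  0.155] [ 0.604  -0.1554  0.145 ]
yel (array([ 0.5344, -0.3436,  0.1443]), np.float64(0.004475819376890802)) [ 0.534  -0.3424  0.155 ] [ 0.5337 -0.3406  0.145 ]
plate top [array([0.6998, 0.2618]), array([0.7412, 0.1238]), array([0.5923, 0.0769]), array([0.5494, 0.2166])] [np.float64(0.14398724557503118), np.float64(0.1560703840620734), np.float64(0.146066747890717), np.float64(0.15704904276998838)]
plate scene [array([0.5971, 0.0839]), array([0.5539, 0.2215]), array([0.7426, 0.1298])] 0.14424783554219597 0.1525560588052379
top [((np.int32(152), np.int32(107)), [0.7002, 0.1809]), ((np.int32(149), np.int32(111)), [0.6909, 0.1874]), ((np.int32(145), np.int32(109)), [0.6957, 0.1967]), ((np.int32(150), np.int32(124)), [0.6603, 0.184]), ((np.int32(138), np.int32(128)), [0.6512, 0.2109]), ((np.int32(148), np.int32(162)), [0.5728, 0.1853]), ((np.int32(152), np.int32(160)), [0.
[... 564 characters left out ...]
2(315)), [0.6689, 0.172]), ((np.int32(287), np.int32(334)), [0.6999, 0.1822]), ((np.int32(294), np.int32(332)), [0.6907, 0.1879]), ((np.int32(298), np.int32(337)), [0.6926, 0.1972]), ((np.int32(296), np.int32(341)), [0.6993, 0.1988]), ((np.int32(307), np.int32(320)), [0.6631, 0.1905]), ((np.int32(324), np.int32(326)), [0.6536, 0.2152]), ((np.int32(341), np.int32(284)), [0.5799, 0.1928]), ((np.int32(340), np.int32(280)), [0.5751, 0.1874]), ((np.int32(335), np.int32(279)), [0.579, 0.1804]), ((np.int32(320), np.int32(315)), [0.6437, 0.2001]), ((np.int32(299), np.int32(308)), [0.656, 0.1692]), ((np.int32(290), np.int32(301)), [0.6563, 0.1516]), ((np.int32(305), np.int32(269)), [0.5967, 0.1335])]
```

```bash
cat >> h.py <<'E'
def rel(target):
    o=ctrl.get_obs(); from scipy.spatial.transform import Rotation as Ro
    R=Ro.from_euler("xyz",[180,0,o["orientation"][2]],degrees=True).as_matrix()
    return R.T@(np.array(target)-o["tool_pos"])
E
python3 - <<'E'
from h import *
np.set_printoptions(precision=4,suppress=True)
T=ctrl.snapshot("top");S=ctrl.snapshot("scene")
print("bottle base",onz(S,(124,78),0),onz(S,(124,70),0),"top",tri(T,(500,236),S,(110,18)), onz(T,(500,236),.2))
print("green,orange caps",onz(T,(367.6,258.1),.155),onz(T,(313.8,265.3),.155),onz(T,(258.7,262.2),.155))
print("ring centre",onz(T,(np.array((150,163))+.5)/2.6+[110,85]-.5,.02), onz(S,(np.array((335,323))+.5)/4.4+[230,250]-.5,.02))
print(rel([.4755,-.198,.25]))
seat=np.array([.633,.169]);a=np.radians(17)
for d in(-120,0,8): 
  p=seat+d/1000*np.array([np.cos(a),np.sin(a)]);print(d,p,rel([*p,.25]))
E
```

```text
bottle base [ 0.4062 -0.625   0.    ] [ 0.3846 -0.6528  0.    ] top (array([ 0.4189, -0.5476,  0.2054]), np.float64(0.04524473364401798)) [ 0.4025 -0.5327  0.2   ]
green,orange caps [ 0.3607 -0.2843  0.155 ] [ 0.3463 -0.1745  0.155 ] [ 0.3527 -0.0619  0.155 ]
ring centre [0.6305 0.1656 0.02  ] [0.6298 0.1701 0.02  ]
[-0.4033  0.3546 -0.0065]
-120 [0.5182 0.1339] [-0.5351  0.6622 -0.0065]
0 [0.633 0.169] [-0.6551  0.6646 -0.0065]
8 [0.6407 0.1713] [-0.6631  0.6647 -0.0065]
```

```bash
python3 -m handwheel '[[0,0,-0.05,0,0,0],[0,0,-0.09,0,0,0],[-0.04,0.035,-0.09,0,0,0],[-0.08,0.07,-0.09,0,0,0],[-0.12,0.105,-0.09,0,0,0],[-0.16,0.14,-0.09,0,0,0],[-0.2,0.176,-0.09,0,0,0],[-0.24,0.211,-0.09,0,0,0]]' -1 && python3 -m handwheel '[[-0.04,0.036,0,0,0,0],[-0.08,0.072,0,0,0,0],[-0.12,0.108,0,0,0,0],[-0.163,0.144,0,0,0,0],[-0.163,0.144,0,0,0,0],[-0.163,0.144,0,0,0,0]]'
python3 -c "
from h import *
s=ctrl.snapshot('wrist');cv2.imwrite('pics/w2.png',s['img']);s=ctrl.snapshot('top');cv2.imwrite('pics/t2.png',s['img'])
print(rel([.4755,-.198,.15]),ctrl.get_obs()['orientation'])"
```

```text
clock: 1.45
tool_pos: [0.3583, -0.3792, 0.3339]
orientation: [-180.0, 0.0, -164.1]
force: [1.3, 0.7, -0.1]
opening: 0.0875
clock: 2.2
tool_pos: [0.475, -0.1974, 0.3336]
orientation: [180.0, -0.0, -164.1]
force: [0.5, -0.0, -0.0]
opening: 0.0876
[-9.42289932e-04  7.65293014e-05  1.83648862e-01] [-1.79994454e+02 -4.04634180e-04 -1.64187837e+02]
```

View pics/w2.png

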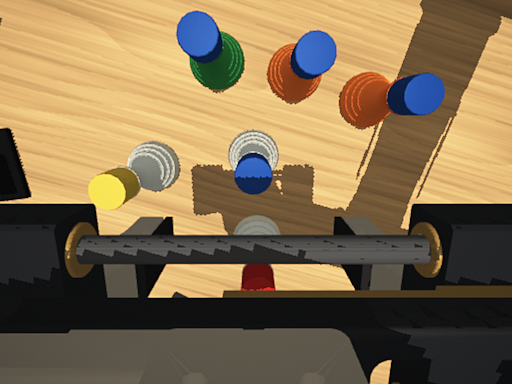

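The wrist view shows the clear flask's blue cap at (254,173), laterally central between the fingers at about column 253. The red and yellow caps are clear of the fingers. I'll check that against the wrist calibration.

Run:
```python
from h import *
np.set_printoptions(precision=4,suppress=True)
W=ctrl.snapshot("wrist")
for st,c,m in blobs(W["img"],"blue",100): print(st,c,onz(W,c,.15))
h=.165
print(proj(W,[.4755,-.198,.165]),proj(W,[.4755,-.198,0.145]), proj(W,[.4755,-.198,0.0]))
```

```text
[ 177   12   46   52 1764] [199.7449  37.4229] [ 0.3581 -0.2858  0.15  ]
[ 291   31   46   48 1652] [313.4994  54.9467] [ 0.343  -0.1742  0.15  ]
[ 388   73   57   43 1914] [416.4916  94.7173] [ 0.3501 -0.0617  0.15  ]
[ 235  154   38   41 1190] [253.5866 174.037 ] [ 0.4742 -0.1984  0.15  ]
[253.6383 178.1919] [253.6139 174.3205] [253.4962 155.6535]
```

```bash
python3 -m handwheel '[[0,0,0.05,0,0,0],[0,0,0.1,0,0,0],[0,0,0.14,0,0,0],[0,0,0.165,0,0,0],[0,0,0.184,0,0,0],[0,0,0.184,0,0,0],[0,0,0.184,0,0,0]]' && python3 -m handwheel '[[0,0,0,0,0,0],[0,0,0,0,0,0],[0,0,0,0,0,0],[0,0,0,0,0,0],[0,0,0,0,0,0],[0,0,0,0,0,0],[0,0,0,0,0,0],[0,0,0,0,0,0]]' 1
```

```text
clock: 3.22
tool_pos: [0.4754, -0.1983, 0.1505]
orientation: [-180.0, 0.1, -164.2]
force: [-0.9, -0.5, 0.0]
opening: 0.088
clock: 4.22
tool_pos: [0.4751, -0.1977, 0.1496]
orientation: [180.0, 0.0, -164.1]
force: [0.7, 0.5, -0.5]
opening: 0.0397
```

Gripped at 39.7 mm (the cap is 40 mm). Lift 60 mm and check.

```bash
python3 -m handwheel '[[0,0,-0.015,0,0,0],[0,0,-0.035,0,0,0],[0,0,-0.06,0,0,0],[0,0,-0.06,0,0,0],[0,0,-0.06,0,0,0]]'
python3 -c "
from h import *
s=ctrl.snapshot('scene');cv2.imwrite('pics/s3.png',s['img'])
a=np.radians(17)
for d in(-120,0,8):
  p=np.array([.632,.168])+d/1000*np.array([np.cos(a),np.sin(a)]);print(d,p,rel([*p,.178]).round(4))
print(ctrl.get_obs()['force'])"
```

```text
clock: 4.85
tool_pos: [0.4748, -0.1976, 0.2096]
orientation: [180.0, 0.0, -164.2]
force: [0.1, 0.0, -1.2]
opening: 0.039
-120 [0.51724343 0.1329154 ] [-0.1313  0.3063  0.0312]
0 [0.632 0.168] [-0.2513  0.3087  0.0312]
8 [0.63965044 0.17033897] [-0.2593  0.3088  0.0312]
[ 0.10118734 -0.17801424 -1.62891548]
```

View pics/s3.png

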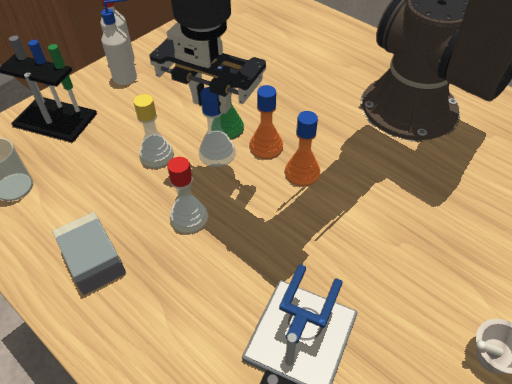

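Scene view: the flask hangs upright in the gripper (cap at about (210,102), base at about (217,148)), and the red and yellow flasks haven't moved. Now I'll carry it to 120 mm in front of the seat.

```bash
python3 -m handwheel '[[-0.01,0.03,0,0,0,0],[-0.03,0.075,0,0,0,0],[-0.05,0.12,0,0,0,0],[-0.075,0.17,0,0,0,0],[-0.095,0.22,0,0,0,0],[-0.113,0.265,0,0,0,0],[-0.125,0.295,0,0,0,0],[-0.131,0.307,0,0,0,0]]' && python3 -m handwheel '[[0,0,0,0,0,0],[0,0,0.015,0,0,0.01],[0,0,0.028,0,0,-0.02],[0,0,0.034,0,0,-0.02],[0,0,0.034,0,0,-0.02],[0,0,0.034,0,0,-0.02]]'
python3 - <<'E'
from h import *
np.set_printoptions(precision=4,suppress=True)
T=ctrl.snapshot('top');S=ctrl.snapshot('scene')
cv2.imwrite('pics/s4.png',S['img']);cv2.imwrite('pics/t4.png',T['img'])
for d in(-120,0,8):
  a=np.radians(17);p=np.array([.632,.168])+d/1000*np.array([np.cos(a),np.sin(a)]);print(d,p,rel([*p,.175]).round(4))
o=ctrl.get_obs();print(o['force'],o['orientation'])
E
```

```text
clock: 5.9
tool_pos: [0.5169, 0.1349, 0.2087]
orientation: [-180.0, -0.1, -164.0]
force: [0.1, -0.7, -1.5]
opening: 0.0395
clock: 6.65
tool_pos: [0.5175, 0.1334, 0.1759]
orientation: [180.0, 0.0, -163.0]
force: [0.8, -1.1, -0.8]
opening: 0.0394
-120 [0.5172 0.1329] [ 0.0004 -0.0005  0.001 ]
0 [0.632 0.168] [-0.1196 -0.0005  0.001 ]
8 [0.6397 0.1703] [-0.1276 -0.0005  0.001 ]
[ 0.1505  0.5217 -0.8338] [ 179.9892    0.0479 -162.9965]
```

View pics/s4.png

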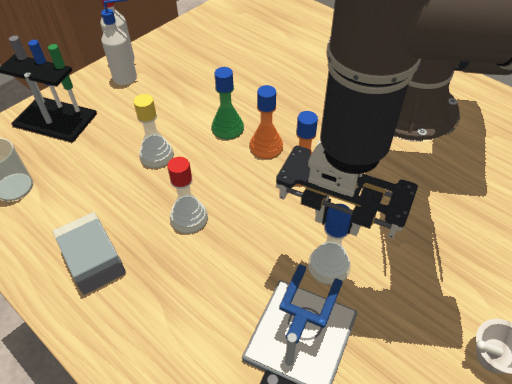

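View pics/t4.png

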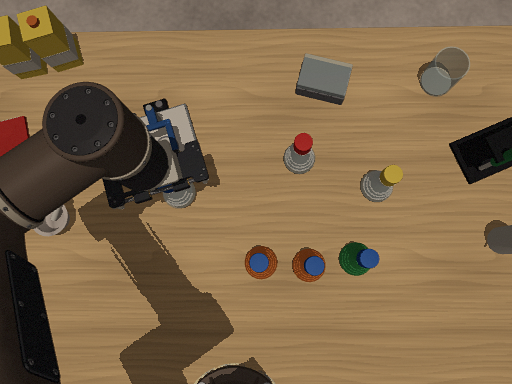

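The flask (body at (329,262) in the scene view) stands in front of the fork's open end. I'll slide halfway in, with the neck between the prong tips, and check the alignment.

```bash
python3 -m handwheel '[[-0.01,0,0,0,0,0],[-0.025,0,0,0,0,0],[-0.04,0,0,0,0,0],[-0.055,0,0,0,0,0],[-0.065,0,0,0,0,0],[-0.07,0,0,0,0,0],[-0.07,0,0,0,0,0]]'
python3 - <<'E'
from h import *
np.set_printoptions(precision=4,suppress=True)
S=ctrl.snapshot('scene');W=ctrl.snapshot('wrist')
cv2.imwrite('pics/s5.png',cv2.resize(S['img'][180:384,230:430],None,fx=2.9,fy=2.9,interpolation=cv2.INTER_CUBIC));cv2.imwrite('pics/w5.png',W['img'])
a=np.radians(17)
for d in(0,8):
  p=np.array([.632,.168])+d/1000*np.array([np.cos(a),np.sin(a)]);print(d,rel([*p,.175]).round(4))
o=ctrl.get_obs();print(o['force'],o['orientation'])
E
```

```text
clock: 7.62
tool_pos: [0.5842, 0.1539, 0.1753]
orientation: [-180.0, -0.0, -163.0]
force: [-0.8, -0.1, -1.7]
opening: 0.0395
0 [-0.0502 -0.0005  0.0005]
8 [-0.0582 -0.0005  0.0005]
[ 0.6652 -0.8326 -1.4753] [ 179.996    -0.0145 -162.9989]
```

View pics/s5.png

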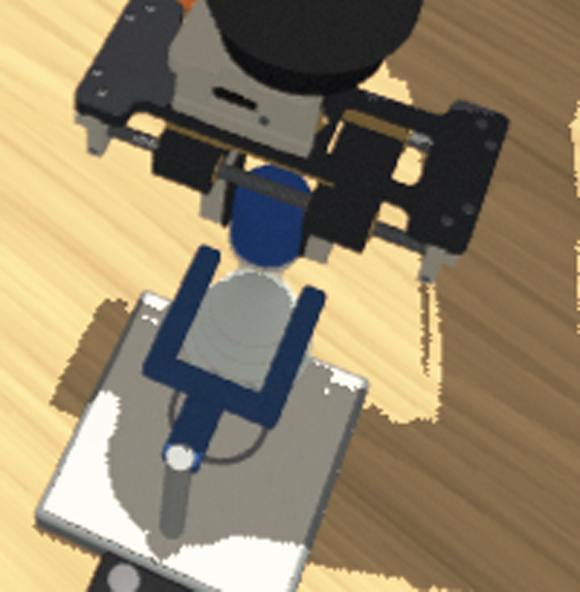

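View pics/w5.png

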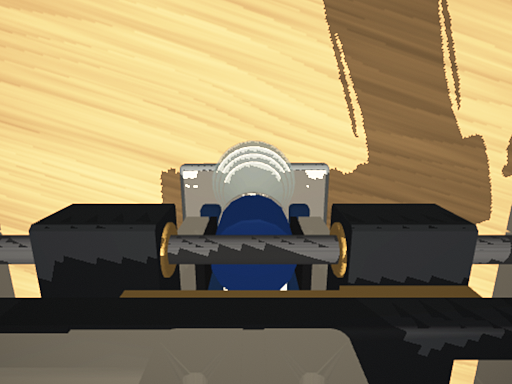

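Flask neck is centred: in the wrist view the prong tips are at columns 210 and 300 (mid 255) and the cap is at 253. In the scene view the body is under the prongs. I'll slide on to the seat point.

```bash
python3 -m handwheel '[[-0.008,0,0,0,0,0],[-0.018,0,0,0,0,0],[-0.028,0,0,0,0,0],[-0.038,0,0,0,0,0],[-0.046,0,0,0,0,0],[-0.05,0,0,0,0,0],[-0.05,0,0,0,0,0]]' && python3 -m handwheel '[[-0.001,0,0.001,0,0,0],[-0.002,0,0.002,0,0,0],[-0.003,0,0.003,0,0,0],[-0.003,0,0.003,0,0,0],[-0.003,0,0.003,0,0,0]]'
python3 - <<'E'
from h import *
np.set_printoptions(precision=4,suppress=True)
S=ctrl.snapshot('scene')
cv2.imwrite('pics/s6.png',cv2.resize(S['img'][180:384,230:430],None,fx=2.9,fy=2.9,interpolation=cv2.INTER_CUBIC))
a=np.radians(17)
for d in(0,8):
  p=np.array([.632,.168])+d/1000*np.array([np.cos(a),np.sin(a)]);print(d,rel([*p,.170]).round(4))
o=ctrl.get_obs();print(o['force'],o['moment'])
E
```

```text
clock: 8.6
tool_pos: [0.6321, 0.1685, 0.1753]
orientation: [-180.0, -0.0, -163.0]
force: [0.1, -0.2, -0.8]
opening: 0.0396
clock: 9.22
tool_pos: [0.6348, 0.1694, 0.1726]
orientation: [180.0, 0.0, -163.0]
force: [-0.2, 0.7, -0.7]
opening: 0.0395
0 [ 0.0031 -0.0005  0.0026]
8 [-0.0049 -0.0005  0.0026]
[-0.5796 -0.5913 -1.1058] [-0.0424  0.0471  0.0117]
```

View pics/s6.png

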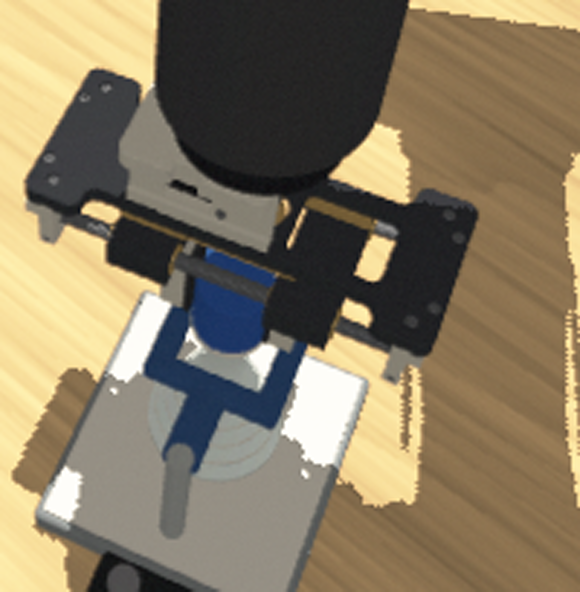

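Scene view: the neck is in the slot, and the body is under the fork and over the ring. No contact yet, so I creep on towards the back.

```bash
for i in 1; do python3 -m handwheel '[[-0.001,0,0,0,0,0],[-0.002,0,0,0,0,0],[-0.002,0,0,0,0,0],[-0.002,0,0,0,0,0]]'; done
python3 -m handwheel '[[-0.001,0,0,0,0,0],[-0.001,0,0,0,0,0],[-0.001,0,0,0,0,0]]'
python3 -m handwheel '[[-0.001,0,0,0,0,0],[-0.001,0,0,0,0,0],[-0.001,0,0,0,0,0]]'
```

```text
clock: 9.78
tool_pos: [0.6367, 0.17, 0.1725]
orientation: [180.0, -0.0, -163.0]
force: [0.0, -0.2, -1.1]
opening: 0.0395
clock: 10.15
tool_pos: [0.6377, 0.1703, 0.1725]
orientation: [-180.0, -0.0, -163.0]
force: [1.4, -0.3, -1.7]
opening: 0.0396
clock: 10.52
tool_pos: [0.6383, 0.1704, 0.1724]
orientation: [-180.0, -0.0, -163.0]
force: [-2.0, -0.8, -0.7]
opening: 0.0395
```

```bash
python3 -m handwheel '[[-0.001,0,0,0,0,0],[-0.001,0,0,0,0,0],[-0.001,0,0,0,0,0]]'
python3 -c "
from h import *
print(ctrl.get_obs()['force'],ctrl.get_obs()['moment'])
S=ctrl.snapshot('scene');print(ctrl.get_obs()['force'])
cv2.imwrite('pics/s7.png',cv2.resize(S['img'][180:384,230:430],None,fx=2.9,fy=2.9,interpolation=cv2.INTER_CUBIC))"
```

```text
clock: 10.9
tool_pos: [0.6388, 0.1705, 0.1724]
orientation: [-180.0, -0.1, -163.0]
force: [-4.9, -1.3, 1.4]
opening: 0.0395
[-4.87217415 -1.26333226  1.39174741] [-0.37627643  2.12932912  0.00274866]
[-4.56355927 -1.47252811  2.07821664]
```

View pics/s7.png

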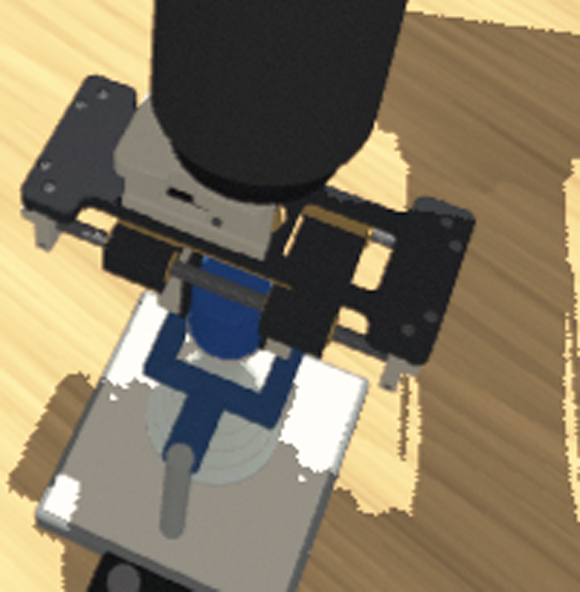

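Contact: 5 N back along the slot. I relieve 1 mm, then lower about 2.5 mm onto the plate while watching the vertical force.

```bash
python3 -m handwheel '[[0.001,0,0,0,0,0],[0.001,0,0.001,0,0,0],[0.001,0,0.001,0,0,0],[0.001,0,0.001,0,0,0]]'
python3 -m handwheel '[[0,0,0.001,0,0,0],[0,0,0.001,0,0,0],[0,0,0.001,0,0,0]]'
```

```text
clock: 11.45
tool_pos: [0.6385, 0.1705, 0.1715]
orientation: [-180.0, -0.0, -163.0]
force: [-3.9, -1.5, 0.4]
opening: 0.0396
clock: 11.82
tool_pos: [0.6385, 0.1705, 0.1704]
orientation: [-180.0, -0.0, -163.0]
force: [-4.1, -1.7, 0.8]
opening: 0.0392
```

```bash
python3 -m handwheel '[[0.001,0,0,0,0,0],[0.001,0,0,0,0,0],[0.001,0,0,0,0,0]]'
python3 -m handwheel '[[0,0,0.0005,0,0,0],[0,0,0.0005,0,0,0],[0,0,0.0005,0,0,0]]'
```

```text
clock: 12.2
tool_pos: [0.6381, 0.1705, 0.1706]
orientation: [180.0, 0.0, -163.0]
force: [-1.1, -0.6, -1.8]
opening: 0.0393
clock: 12.58
tool_pos: [0.638, 0.1705, 0.1702]
orientation: [180.0, 0.0, -163.0]
force: [-0.1, -0.2, -1.0]
opening: 0.0394
```

```bash
python3 -m handwheel '[[0,0,0.0005,0,0,0],[0,0,0.0005,0,0,0],[0,0,0.0005,0,0,0]]'; python3 -m handwheel '[[0,0,0.0005,0,0,0],[0,0,0.0005,0,0,0],[0,0,0.0005,0,0,0]]'
```

```text
clock: 12.95
tool_pos: [0.6379, 0.1704, 0.1696]
orientation: [180.0, 0.0, -163.0]
force: [-0.4, 0.5, -0.8]
opening: 0.0402
clock: 13.32
tool_pos: [0.6379, 0.1704, 0.1696]
orientation: [-180.0, 0.0, -163.0]
force: [-1.9, 0.4, 3.8]
opening: 0.0391
```

Plate contact (+3.8 N, where it was about −1 N hanging). I'll relieve slightly, open and look before retreating.

```bash
python3 -m handwheel '[[0,0,-0.0003,0,0,0],[0,0,-0.0003,0,0,0]]'; python3 -m handwheel '[[0,0,0,0,0,0],[0,0,0,0,0,0],[0,0,0,0,0,0],[0,0,0,0,0,0],[0,0,0,0,0,0],[0,0,0,0,0,0]]' -1
python3 -c "
from h import *
S=ctrl.snapshot('scene');W=ctrl.snapshot('wrist')
cv2.imwrite('pics/w8.png',W['img'])
cv2.imwrite('pics/s8.png',cv2.resize(S['img'][180:384,230:430],None,fx=2.9,fy=2.9,interpolation=cv2.INTER_CUBIC))"
```

```text
clock: 13.58
tool_pos: [0.6379, 0.1704, 0.1696]
orientation: [180.0, 0.0, -163.0]
force: [-0.8, 0.7, 3.9]
opening: 0.0397
clock: 14.32
tool_pos: [0.6377, 0.1703, 0.1694]
orientation: [180.0, 0.0, -163.0]
force: [-0.1, 0.0, 0.4]
opening: 0.0868
```

View pics/s8.png

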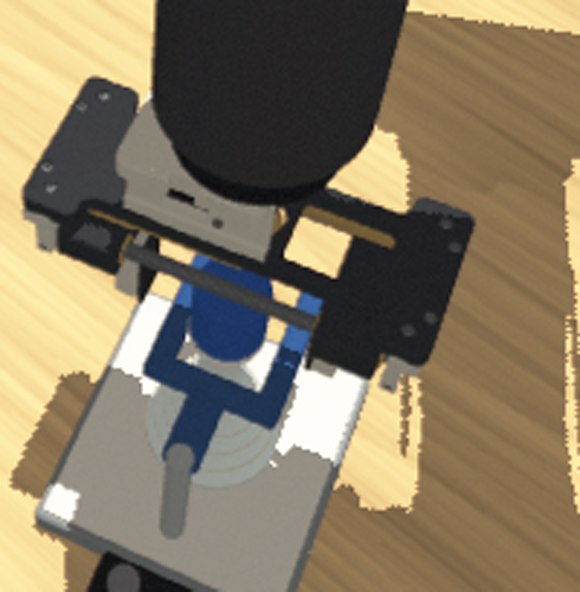

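View pics/w8.png

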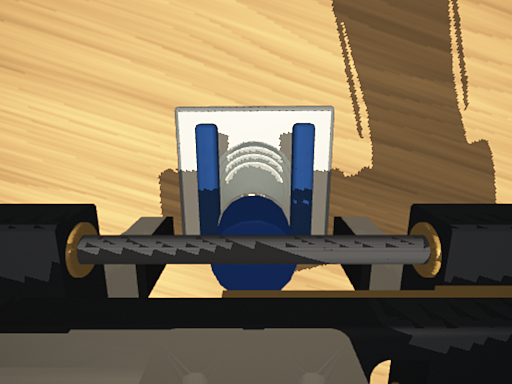

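The fingers are open and clear of the cap (253,240 in the wrist view). The flask stands centred between the prongs (columns 207 and 303). I retreat straight up and then back for a clear view.

```bash
python3 -m handwheel '[[0,0,-0.02,0,0,0],[0,0,-0.05,0,0,0],[0,0,-0.09,0,0,0],[0,0,-0.13,0,0,0],[0.05,-0.03,-0.13,0,0,0],[0.1,-0.08,-0.13,0,0,0],[0.13,-0.13,-0.13,0,0,0],[0.13,-0.18,-0.13,0,0,0]]'; python3 -m handwheel '[[0,0,0,0,0,0],[0,0,0,0,0,0],[0,0,0,0,0,0]]'
python3 - <<'E'
from h import *
np.set_printoptions(precision=4,suppress=True)
T=ctrl.snapshot('top');S=ctrl.snapshot('scene')
cv2.imwrite('pics/s9.png',S['img']);cv2.imwrite('pics/t9.png',cv2.resize(T['img'][85:225,110:410],None,fx=2.6,fy=2.6,interpolation=cv2.INTER_NEAREST))
for n,s in(("top",T),("scene",S)):
  for k in("blue","red2","yel"):
    for st,c,m in blobs(s["img"],k,100): print(n,k,st,c)
a=np.radians(17)
b=np.array([.632,.168])+.0075*np.array([np.cos(a),np.sin(a)])
for s in(T,S): print("expected cap",proj(s,[*b,.185]),proj(s,[*b,.165]),"base",proj(s,[*b,.02]))
E
```

```text
clock: 15.42
tool_pos: [0.5645, -0.0414, 0.3009]
orientation: [180.0, 0.1, -162.9]
force: [2.6, 0.6, 0.1]
opening: 0.0876
clock: 15.8
tool_pos: [0.566, -0.039, 0.2993]
orientation: [180.0, -0.0, -162.9]
force: [-0.4, 0.4, -0.1]
opening: 0.0874
top blue [138 119  41  44 688] [155.9099 135.7326]
top blue [357 249  22  19 345] [367.3623 258.0261]
top blue [250 253  19  19 283] [258.6784 262.1979]
top blue [304 256  20  19 305] [313.7934 265.2557]
top red2 [294 133  19  22 258] [303.3682 144.5116]
top yel [   0    6   68   59 2557] [29.9832 35.1744]
top yel [380 165  23  21 366] [390.9208 174.9918]
scene blue [101   0  26  24 210] [108.8     12.3571]
scene blue [ 28  40  18  25 243] [36.6008 52.    ]
scene blue [297 111  20  28 468] [306.6838 124.2906]
scene blue [ 280  265   62   77 2074] [307.9682 298.4349]
scene red2 [168 157  23  29 543] [179.3941 170.9503]
scene yel [133  94  23  27 466] [144.5622 107.0193]
expected cap [147.6891 124.1027] [150.1799 126.8572] base [165.6339 143.9478]
expected cap [309.7468 279.1739] [308.7029 285.8861] base [302.3209 326.9233]
```

View pics/s9.png

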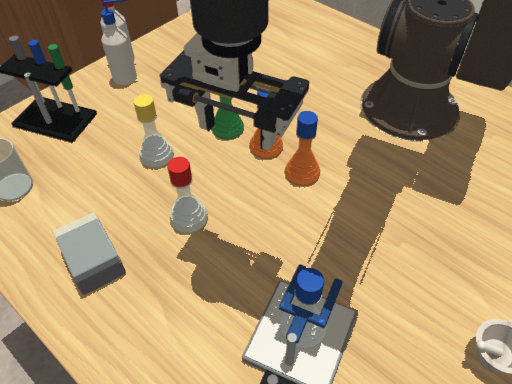

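View pics/t9.png

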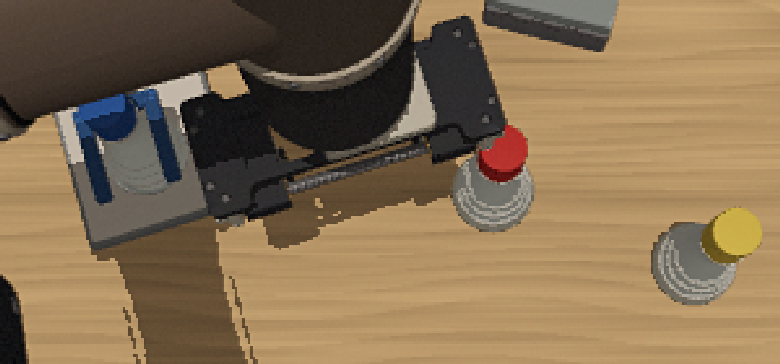

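The scene view shows the flask upright in the fork, its cap top at about (310,280) against (310,279) expected. The red and yellow caps are within 0.2 px of where they started, and the gripper is clear. Handing in.

```bash
python3 -c "
from plant import ctrl
o=ctrl.get_obs();print(o['clock'],o['force'],abs(o['qvel']).max());print(ctrl.close_job())"
```

```text
15.9 [ 0.11546407 -0.06329284 -0.2206952 ] 0.20732815321264997
the job is handed in; nothing more can be done
None
```

The blue-capped flask is standing upright on the stirrer plate with its neck at the back of the fork slot, and I have handed the job in at about 16 s. I gripped it by the cap, carried it to 120 mm in front of the seat, and slid it in under the prongs. It met the back of the slot at about 5 N. I eased that off, set it down until the plate pushed back at about 4 N, then let go and moved clear.

**Final position:** The last scene view shows the cap within about 1 px of where it should be for a flask at the back of the slot. I backed the gripper off until the push was gone, which moved it less than 1 mm from its furthest point, so any gap at the back should be under 1 mm. I did not measure that gap directly.

**Other flasks:** The red and yellow caps are within 0.2 px of their starting positions in the scene view. In the final top view the arm and its shadow partly cover the red flask and the fork, so their small shifts there are not a reliable check.

**Disagreement:** The top and scene cameras differed by about 5 mm on the stirrer's position. I used a value between them, and the slot contact came within about 1–2 mm of where that put it.

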